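Set the coffee grinder's wheel to the clip and stand the cup under its chute

ROBOT

A 6-joint arm with a two-finger parallel gripper is mounted at the origin on the work surface. World frame = base frame: x ahead of the robot, y to its left, z up, the work surface at z = 0. Lengths are in m, angles in rad, forces in N, time in s.
With the tool pointing down it reaches from about 0.225 to 0.875 m from the base axis. Payload 3.4 kg.
Tool frame: the origin (TCP) lies at the very end of the fingers, on their centre line; the grasp point (between the pads) lies 19 mm behind it; z points along the fingers, y is the line along which they close (so a half turn about z gives the same grasp; the last joint's range is limited). The gripper opens to 85 mm and grips with 20 to 120 N. Pads are 22 mm wide; open, the fingers measure 114 mm over their backs; the gripper's body (76 mm by 85 mm) begins 54 mm behind the grasp point. The pads swing forward as they close: fully open they stand 13 mm farther back than shut.
Start: joints at [-1.341, 0.276, 1.505, -0, 1.361, -0.121], TCP at [0.198, -0.54, 0.208] pointing down, gripper open.
Joint ranges: [-2.89, 2.89], [-0.75, 2.08], [0.22, 2.7], [-1.18, 4.32], [0.11, 2.71], [-2.7, 2.7]. Speed limits (rad/s): [2.57, 2.57, 3.14, 3.14, 3.14, 3.14].

INTERFACE

Orientations are given as a unit quaternion [w, x, y, z].
In Python, from rig import readout, vision, manip gives the robot as it stands.
- The arm moves only by the shell command python3 -m handwheel 'ROWS' [FORCE]. ROWS is JSON, a list of rows, each a list of 3 entries, a list of its own where there are three numbers: the shift along the tool's x, y, z in mm, then the turn, a rotation vector about the tool's x, y, z in units of 6 degrees (1.0 is 6 degrees), then the closure, from -1 (fully open) to 1 (shut), so that 0 is half open. A call has 1 to 20 rows; each row shifts and turns the commanded pose from where the row before left it, along the tool's axes as they then stand; what a row does not reach is not made up. A row lasts 1/8 s, in which the tool goes at most 62.5 mm and 10.7 degrees, less where a joint would pass 70% of its speed; a pose out of reach is approached as far as the arm can. A call is refused whole if a number of a shift passes 62.5 or a number of a turn 1, either way. A call with a gripper value outside its range is refused whole. The fingers move at their own pace and stop on an object; FORCE is the grip in N (left out, the last holds). Time passes only in rows, so rows that do not move let the fingers close. It gives the time, the measured TCP pose, the force, the opening and the grip force at its end, in the units of the state.
- readout.get_state(): the state, without advancing time (a new reading comes with each control period).
- vision.get_image(name): name is "scene" or "top" or "wrist"; returns the picture (420x560x3 uint8, blue, green, red); there is no depth.
- vision.camera_params(name): a dict with "intrinsics" (3x3 intrinsics, pixels), "rvec" (rotation vector, rad) and "tvec" (3), from world to camera coordinates, as OpenCV has them; the wrist camera has in their place "hand_eye" (4x4, takes a point from camera to tool coordinates, whose origin is the TCP and whose axes are the flange's). Camera axes: x right, y down, z forward; pixel columns grow to the right and rows downward; lengths in m; the calibration is good to about 2 mm. A picture is of the moment at which its call begins: read the wrist's pose just before it. camera_params takes no time and is no camera call.
- manip.sign_off(): hands the job in; it is judged then, once.
The state is a dict: "clock": time; "qpos": joint angles; "qd": joint speeds; "effort": joint torques, N m; "position": TCP position; "ee_rot": TCP orientation; "contact_force": force on the tool from outside, world axes, zero at the start; "moment": the same for the moment, N m; "width": finger opening in m; "gripper_force": force on a finger pad.
Only numpy, scipy, OpenCV 4.12 (cv2) and the standard library are available. Lean on these libraries where they do the work, as an engineer would, in place of code of your own. Each camera call takes 0.05 s, during which the arm holds its last target. There are 200 camera calls.

TASK

Get the counter-top coffee grinder ready for the next guest: roll its ribbed thumbwheel with a fingertip until the needle of the side dial points at the clip on the dial's rim, and stand the white paper cup upright on the drip tray, centred under the chute. Leave the clip where it is and do not knock the jar, the can or the mug about; take your hand away at the end.

Things in the scene. Friction and masses are not known exactly. Their poses are not given: they have to be found in the camera images.
- grinder: Fixed coffee grinder, black with steel head and clear bean hopper, 432 mm high. Origin on the counter, z up, its front faces its own -x. This frame (mm) is used below. Wheel panel at y -125 to -10, slopes 40 degrees from x -110, z 88 up to x 5, z 184. Drip tray at y 20 to 150, x -135 to 10, top z 20. Black column behind both from x 10 back.
- head_edge (a point): Middle of the lower front edge of the steel head that overhangs wheel and tray (grinder frame x -66, y 15, z 229; axes as the grinder's). The head is level underneath, 280 wide (y -125 to 155) and 71 high, with the hopper above it.
- wheel_top (a point): Middle of the thumbwheel's exposed edge, unpressed (x -63, y -65, z 149 in the grinder frame; axes as the grinder's). Ribbed dark rubber drum, radius 44, width 28, axis along y through x -35, z 115; stands 16 mm out of the panel's slot. Outward normal of the panel (-0.643, 0, 0.766): a finger square to it is tilted 40 degrees from vertical.
- wheel (a joint): Angle of wheel and needle, 0 to 2.8 rad; starts at 0.05 to 0.5. Grows as the exposed edge is rolled down the slope, along (-0.766, 0, -0.643) of the grinder. 0: needle to the grinder's +x; pi/2: up. Turns by finger friction (about 1.1 N needed at the edge) and stays put. The wheel is sprung: pressed inwards along the normal it yields up to 10 mm (2 N at first, 7 N at 7 mm) and returns.
- clip (a joint): Angle of the clip on the dial's rim, about the wheel's axis with the zero and sense of wheel: the needle points at the clip when the two are equal. Starts between 1.1 and 2.4 rad; stiff.
- needle_tip (a point): Tip of the needle, a black bar 8 wide reaching 62 mm from the wheel's axis (this point: 60 mm), on a round white dial (diameter 150, clear cover) on the grinder's upright -y side face. It turns with the wheel.
- clip_tip (a point): Point on the dial 60 mm from the axis, straight inwards of the clip, where the needle's tip belongs. The clip is a dark steel block 24 mm long radially (64 to 88 mm from the axis) and 12 mm wide, astride the dial's rim.
- cup_center (a point): Centre, half-way up, of the white open paper cup (stiff, about 100 g): 95 mm high, outside diameter 53 at the foot, 59 half-way up, 66 at the rim, wall 3 mm. z is the cup's axis. It starts upright on the counter.
- cup_place (a point): Where the middle of the cup's foot belongs: the point on the tray's top right under the chute (x -75, y 85, z 20 in the grinder frame; axes as the grinder's). The cup's centre is then 47.5 mm above it.
- chute (a point): Middle of the chute's mouth: a vertical steel tube, diameter 24, hanging over the tray (x -75, y 85, z 165 in the grinder frame). From z 222 up it enters a steel nose on the head's front, x -92 to -60, 44 wide. A hand straight above the cup would hit these.
- jar: Bystander: amber glass jar with a black lid, diameter 72, height 110 mm. Origin at the middle of its foot.
- can: Bystander: plain steel can, diameter 66, height 90 mm. Origin at the middle of its foot.
- mug: Bystander: white ceramic mug with a handle, diameter 80, height 90 mm. Origin at the middle of its foot.

How it is judged:
At the end, for the whole second after the job is handed in: The needle's tip is within 6 mm of the point at the clip (about 0.1 rad: the tip within the clip's width), and the cup stands upright (within 5 degrees) and at rest on the drip tray, its axis within 15 mm of the chute's. The two jobs may be done in either order (distance between needle_tip and clip_tip below 0.006 m and horizontal distance between cup_center and cup_place below 0.015 m and z of cup_center in the frame of cup_place between 0.0435 and 0.0515 m and angle between cup_center's own z axis and vertical below 0.09 rad and linear speed of cup below 0.02 m/s and velocity of joint wheel between -0.05 and 0.05 rad/s); the robot touches nothing.
It fails at once if the jar is knocked more than 30 mm from its place (distance of jar from where it was at the start of the episode above 0.03 m).
It fails at once if the can is knocked more than 30 mm from its place (distance of can from where it was at the start of the episode above 0.03 m).
It fails at once if the mug is knocked more than 30 mm from its place (distance of mug from where it was at the start of the episode above 0.03 m).
It fails at once if the clip is shifted (more than 4 mm) (distance of clip_tip from where it was at the start of the episode above 0.004 m).
It also fails if it takes over 54 s, if anything falls off the work surface, if the arm or the gripper's body presses on something with over 40 N, if the wrist force passes 120 N, or if a joint passes its speed limit or range.

## Working session

There is one attempt and no reset: what is moved stays moved. The work goes in short steps, Python scripts to look and compute and a shell command to move; the robot and the scene stay as the last step left them, time stands still between calls to the robot, and variables do not carry over. Pictures are saved under pics/ and viewed, at most 10 in all, crops included, and the job is handed in when it is done.

```bash
ls; mkdir -p pics; python3 - <<'E'
from rig import readout, vision
import cv2,numpy as np
a=vision.get_image("scene");b=vision.get_image("top")
cv2.imwrite("pics/s0.png",a);cv2.imwrite("pics/t0.png",b)
for n in("scene","top","wrist"):
    print({k:np.round(v,4).tolist() for k,v in vision.camera_params(n).items()})
print(readout.get_state())
E
```

```text
pics
{'intrinsics': [[539.3493, 0.0, 280.9191], [0.0, 539.3493, 207.8279], [0.0, 0.0, 1.0]], 'rvec': [2.04, 0.8996, -0.4734], 'tvec': [-0.3869, -0.0825, 2.0144]}
{'intrinsics': [[435.3952, 0.0, 287.4665], [0.0, 435.3952, 212.3075], [0.0, 0.0, 1.0]], 'rvec': [2.1334, -2.1497, 0.1877], 'tvec': [0.0264, 0.5718, 1.1308]}
{'intrinsics': [[357.535, 0.0, 282.2381], [0.0, 357.535, 208.5972], [0.0, 0.0, 1.0]], 'hand_eye': [[-0.0002, -0.9592, -0.2828, 0.0722], [1.0, -0.0001, -0.0003, -0.0], [0.0002, -0.2828, 0.9592, -0.1659], [0.0, 0.0, 0.0, 1.0]]}
{'clock': 0.1, 'qpos': array([-1.34098922e+00,  2.76508692e-01,  1.50598131e+00,  9.04361853e-07,
        1.36073795e+00, -1.20997841e-01]), 'qd': array([ 0.00023947, -0.00166231, -0.00256773, -0.00041405, -0.00156879,
       -0.00169312]), 'effort': array([ 1.63416553e-03, -4.17699158e+01, -2.46404886e+01, -2.65561039e-04,
        5.84548776e-03,  4.78108646e-07]), 'position': array([ 0.19748008, -0.53948027,  0.20714947]), 'ee_rot': array([-8.16463017e-04,  9.84656073e-01,  1.74504299e-01, -4.40204285e-05]), 'contact_force': array([ 0.12494989,  0.26740662, -1.13139484]), 'moment': array([ 0.05178581, -0.04298726,  0.02729107]), 'gripper_force': 0.0, 'width': 0.08503048887115751}
```

View pics/s0.png

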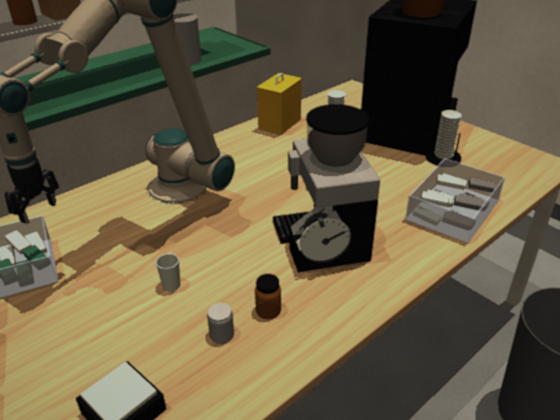

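View pics/t0.png

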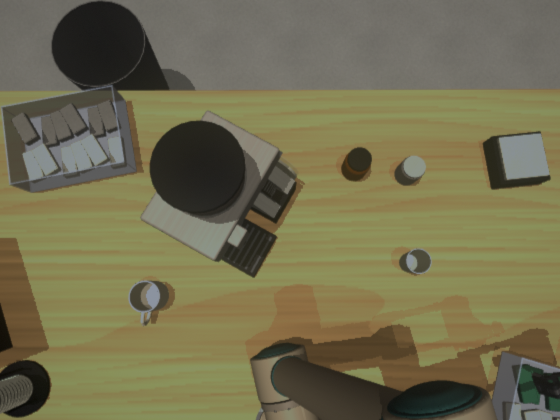

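The scene picture shows the grinder at (330,210) with the dial at (325,238) and clip near (325,210), cup (168,273), can (220,323) and jar (267,297). In the top picture: cup (418,262), can (411,170), jar (357,164), mug (150,297), and the grinder head around (210,185). Next is a zoom on both.

```bash
cat > h.py <<'E'
import cv2,numpy as np
from scipy.spatial.transform import Rotation as R
from rig import readout, vision
def cam(n,st=None):
    p=vision.camera_params(n);K=np.array(p["intrinsics"])
    if n=="wrist":
        st=st or readout.get_state();q=st["ee_rot"]
        T=np.eye(4);T[:3,:3]=R.from_quat([q[1],q[2],q[3],q[0]]).as_matrix();T[:3,3]=st["position"]
        M=np.linalg.inv(T@np.array(p["hand_eye"]));return K,M[:3,:3],M[:3,3]
    return K,R.from_rotvec(np.ravel(p["rvec"])).as_matrix(),np.ravel(p["tvec"])
def ray(c,uv):
    K,r,t=c;d=r.T@np.linalg.inv(K)@np.array([uv[0],uv[1],1.]);return -r.T@t,d/np.linalg.norm(d)
def onplane(c,uv,p,n=(0,0,1)):
    o,d=ray(c,uv);n=np.array(n,float);return o+d*(n@(np.array(p)-o))/(n@d)
def onz(c,uv,z): return onplane(c,uv,(0,0,z))
def proj(c,P):
    K,r,t=c;P=np.atleast_2d(P)@r.T+t;P=P@K.T;return P[:,:2]/P[:,2:]
def tri(rays):
    A=sum(np.eye(3)-np.outer(d,d) for o,d in rays);b=sum((np.eye(3)-np.outer(d,d))@o for o,d in rays)
    X=np.linalg.solve(A,b);return X,[np.linalg.norm(np.cross(X-o,d)) for o,d in rays]
E
python3 - <<'E'
from h import *
s=cv2.imread("pics/s0.png");t=cv2.imread("pics/t0.png")
A=cv2.resize(t[100:290,135:310],None,fx=2.4,fy=2.4,interpolation=3)
B=cv2.resize(s[95:275,265:385],None,fx=3,fy=3,interpolation=3)
h=max(len(A),len(B));pad=lambda x:cv2.copyMakeBorder(x,0,h-len(x),0,0,0)
C=np.hstack([pad(A),pad(B)]);print(C.shape,A.shape)
cv2.imwrite("pics/z0.png",cv2.convertScaleAbs(C,alpha=1.6,beta=10))
c=cam("top");cs=cam("scene")
for n,uv in dict(a=(208,112),b=(280,152),c=(222,260),d=(142,215)).items(): print(n,onz(c,uv,.3).round(3))
for n,uv in dict(cup=(418,262),can=(411,170),jar=(357,164),mug=(150,297)).items(): print(n,onz(c,uv,.09).round(3))
print(onz(cs,(168,273),.0475).round(3))
E
```

```text
(540, 780, 3) (456, 420, 3)
a [0.754 0.198 0.3  ]
b [0.663 0.04  0.3  ]
c [0.431 0.162 0.3  ]
d [0.527 0.331 0.3  ]
cup [ 0.434 -0.311  0.09 ]
can [ 0.676 -0.306  0.09 ]
jar [ 0.694 -0.163  0.09 ]
mug [0.351 0.37  0.09 ]
[ 0.437 -0.312  0.048]
```

View pics/z0.png

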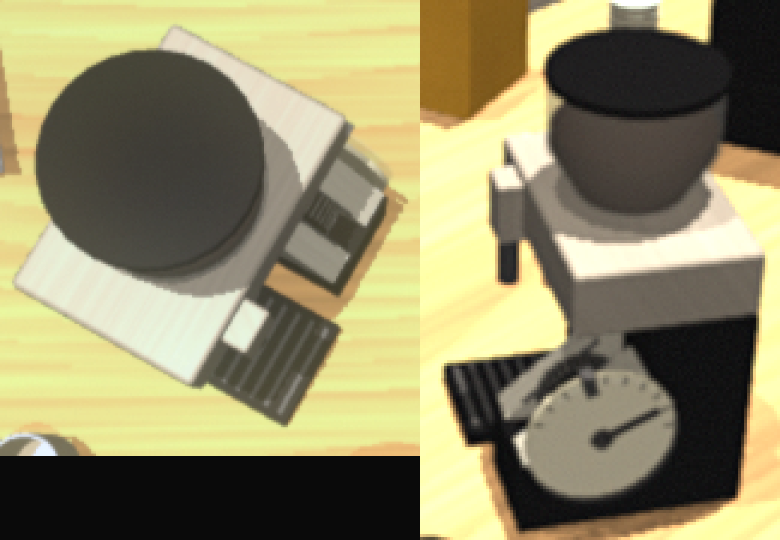

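The zoom shows the steel head's top corners at (in the top picture) about (207,111), (280,151), (216,260), (141,219), the tray's front corners at (277,236) and (254,277), and in the scene picture the needle from (326,242) to (345,232) with the clip near (322,222).

```bash
python3 - <<'E'
from h import *
T=cam("top");S=cam("scene")
tz=lambda x,y:(135+x/2.4,100+y/2.4); sz=lambda x,y:(265+(x-420)/3,95+y/3)
t=dict(b=tz(348,122),c=tz(195,385),a=tz(172,26),d=tz(14,285),t1=tz(340,327),t2=tz(286,425))
s=dict(b=sz(573,277),c=sz(507,140),a=sz(763,258),t1=sz(470,443),t2=sz(445,365))
for k in s:
    X,e=tri([ray(T,t[k]),ray(S,s[k])]);print(k,X.round(4),np.round(e,4))
H={k:onz(T,t[k],.3) for k in"abcd"}
print({k:v.round(3) for k,v in H.items()},[np.linalg.norm(H[i]-H[j]).round(3) for i,j in("bc","ad","ab","dc")])
# rigid fit of planar points (closed form): grinder-frame coords
t1,t2=onz(T,t["t1"],.02),onz(T,t["t2"],.02)
print(t1,t2,np.linalg.norm(t1-t2))
G=np.array([[-66,-125],[-66,155],[-135,20],[-135,150]])/1e3
W=np.array([H["b"],H["c"],t1,t2])[:,:2]
gm,wm=G.mean(0),W.mean(0);z=((W-wm)@[1,1j])@np.conj((G-gm)@[1,1j]);yaw=np.angle(z)
r=np.array([[np.cos(yaw),-np.sin(yaw)],[np.sin(yaw),np.cos(yaw)]]);o=wm-r@gm
print("yaw",yaw,"o",o,"res",(W-(G@r.T+o)).round(4))
Rg=np.eye(3);Rg[:2,:2]=r;O=np.r_[o,0];np.savez("g.npz",R=Rg,O=O)
# dial
n=Rg@[0,1,0];ax=O+Rg@[-.035,-.127,.115];print("axis proj",proj(S,ax),"seen",sz(603,440))
for nm,uv in dict(c=sz(603,440),tip=sz(660,410),clip=sz(588,378)).items():
    g=Rg.T@(onplane(S,uv,ax,n)-ax);print(nm,g.round(4),np.hypot(g[0],g[2]).round(4),np.arctan2(g[2],g[0]).round(3))
for nm,p in dict(wt=(-.063,-.065,.149),cp=(-.075,.085,.02)).items(): print(nm,(O+Rg@p).round(4))
# cup rim/foot via mask-less check
for z in(.095,): print("cup rim",onz(T,(418,262),z))
E
```

```text
b [0.669  0.0426 0.2948] [0.0032 0.0032]
c [0.4341 0.1793 0.2906] [0.0054 0.0054]
a [0.7616 0.2025 0.2897] [0.0002 0.0002]
t1 [0.5141 0.0548 0.0031] [0.0035 0.0035]
t2 [0.4027 0.1168 0.0154] [0.0044 0.0044]
{'a': array([0.757, 0.201, 0.3  ]), 'b': array([0.665, 0.04 , 0.3  ]), 'c': array([0.43 , 0.174, 0.3  ]), 'd': array([0.519, 0.333, 0.3  ])} [np.float64(0.27), np.float64(0.273), np.float64(0.185), np.float64(0.183)]
[0.51011167 0.05184371 0.02      ] [0.39990878 0.11302707 0.02      ] 0.12604792932830225
yaw 1.0550792469925374 o [0.59443762 0.15743656] res [[-0.0054  0.0018]
 [ 0.0032 -0.0028]
 [-0.0004  0.002 ]
 [ 0.0025 -0.0009]]
axis proj [[322.88800761 239.16833143]] seen (326.0, 241.66666666666666)
c [ 0.0099 -0.     -0.0111] 0.0149 -0.845
tip [0.0662 0.     0.0158] 0.0681 0.235
clip [-0.0082  0.      0.0673] 0.0678 1.692
wt [0.6199 0.0706 0.149 ]
cp [0.4835 0.1341 0.02  ]
cup rim [ 0.43330159 -0.30946972  0.095     ]
```

```bash
cat >> h.py <<'E'
def pose(st=None):
    st=st or readout.get_state();q=st["ee_rot"];return np.array(st["position"]),R.from_quat([q[1],q[2],q[3],q[0]]).as_matrix()
g=np.load("g.npz");Rg,O=g["R"],g["O"]
yaw=np.arctan2(Rg[1,0],Rg[0,0])
def toolR(az,tilt,up=1):  # tool z heading az, tilt from vertical; x upward/outward (up=1) in the heading plane
    h=np.array([np.cos(az),np.sin(az),0]);k=np.array([0,0,1.]);z=np.sin(tilt)*h-np.cos(tilt)*k;x=up*(np.cos(tilt)*h+np.sin(tilt)*k)
    return np.c_[x,np.cross(z,x),z]
def plan(p,Rt,show=True):
    P,Rc=pose();rv=R.from_matrix(Rc.T@Rt).as_rotvec(degrees=True)/6
    print("shift now-axes mm",(Rc.T@(p-P)*1e3).round(1),"target-axes",(Rt.T@(p-P)*1e3).round(1),"turn",rv.round(2),"rows>=",np.abs(rv).max().round(1))
E
python3 - <<'E'
from h import *
a=yaw;Rt=toolR(a,np.pi/3);cup=np.array([.434,-.311,.06])
plan(cup-Rt[:,2]*.09,Rt);print((cup-Rt[:,2]*.09).round(3))
E
```

```text
shift now-axes mm [241.2 -82.7 102.3] target-axes [ 30.3  93.1 256.7] turn [ 3.5   9.56 -6.1 ] rows>= 9.6
[ 0.396 -0.379  0.105]
```

```bash
python3 -m handwheel '[[[30,-10,0],[0,0,0],-1],[[50,-17,0],[0,0,0],-1],[[50,-17,0],[0,0,0],-1],[[50,-17,0],[0,0,0],-1],[[40,-15,0],[0,0,0],-1],[[20,-6,0],[0,0,0],-1],[[0,0,0],[0.35,0.956,-0.61],-1],[[0,0,0],[0.35,0.956,-0.61],-1],[[0,0,0],[0.35,0.956,-0.61],-1],[[0,0,0],[0.35,0.956,-0.61],-1],[[0,0,0],[0.35,0.956,-0.61],-1],[[0,0,0],[0.35,0.956,-0.61],-1],[[0,0,0],[0.35,0.956,-0.61],-1],[[0,0,0],[0.35,0.956,-0.61],-1],[[0,0,0],[0.35,0.956,-0.61],-1],[[0,0,0],[0.35,0.956,-0.61],-1],[[0,0,0],[0,0,0],-1],[[0,0,0],[0,0,0],-1]]'
python3 - <<'E'
from h import *
Rt=toolR(yaw,np.pi/3);cup=np.array([.434,-.311,.06])
plan(cup-Rt[:,2]*.09,Rt);print(readout.get_state()["qpos"].round(2))
c=cam("wrist");im=vision.get_image("wrist");cv2.imwrite("pics/w1.png",im);print(proj(c,[[.434,-.311,0],[.434,-.311,.095],O+Rg@[-.135,.02,.02],O+Rg@[-.135,.15,.02]]).round(1))
E
```

```text
clock: 2.35
position: [0.3949, -0.3803, 0.2081]
ee_rot: [-0.251, 0.749, 0.436, 0.431]
contact_force: [0.2, 0.2, -0.3]
width: 0.0853
gripper_force: 0.0
shift now-axes mm [-88.3  -0.2  53.2] target-axes [-88.5  -0.1  53. ] turn [0.01 0.02 0.01] rows>= 0.0
[-1.34  0.61  1.44  0.67  1.91 -0.88]
[[281.8 308.3]
 [281.8 256.2]
 [216.8 114.2]
 [140.9 114.2]]
```

View pics/w1.png

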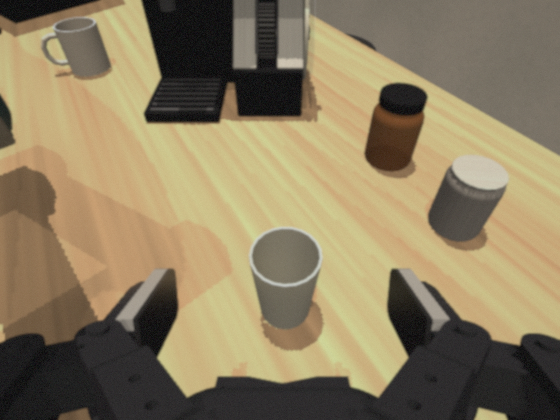

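The wrist picture shows the cup with rim centre (286,258) and foot at about (286,316), the tray front edge from (147,120) to (221,120), the wheel at (267,30), and the jar (393,127) and can (467,198) off to the right.

```bash
python3 - <<'E'
from h import *
W=cam("wrist");T=cam("top")
def blob(f,x0,y0,x1,y1):
    im=cv2.imread(f)[y0:y1,x0:x1];hsv=cv2.cvtColor(im,cv2.COLOR_BGR2HSV)
    m=(hsv[...,1]<70).astype(np.uint8);n,l,s,c=cv2.connectedComponentsWithStats(m)
    i=1+np.argmax(s[1:,4]);print(f,s[i]+[x0,y0,0,0,0])
    cn=max(cv2.findContours((l==i).astype(np.uint8),0,1)[0],key=len).reshape(-1,2)+[x0,y0];return cn
cw=blob("pics/w1.png",235,215,340,335);ct=blob("pics/t0.png",398,242,440,282)
e=cv2.fitEllipse(ct);print("top ell",e)
up=cw[cw[:,1]<262];e2=cv2.fitEllipse(up);print("wrist rim ell",e2)
c=onz(W,e2[0],.095);print("rim wrist",c,"top",onz(T,e[0],.095))
print("tri",tri([ray(W,e2[0]),ray(T,e[0])]))
print("foot front wrist",onz(W,(286,326),0), "width foot",)
E
```

```text
pics/w1.png [ 248  226   76  103 5773]
pics/t0.png [400 248  32  26 610]
top ell ((416.7147216796875, 260.8053283691406), (24.98699378967285, 30.06008529663086), 89.4886245727539)
wrist rim ell ((285.3057556152344, 255.2242431640625), (58.77827072143555, 74.1536636352539), 91.15924835205078)
rim wrist [ 0.43752499 -0.3112958   0.095     ] top [ 0.43636093 -0.30635133  0.095     ]
tri (array([ 0.43784366, -0.3082082 ,  0.09055043]), [np.float64(0.0013359230145176112), np.float64(0.0013359230145175674)])
foot front wrist [ 0.4282176 -0.3304861  0.       ] width foot
```

```bash
python3 - <<'E'
from h import *
Rt=toolR(yaw,np.pi/3);cup=np.array([.438,-.309,.058])
plan(cup+Rt[:,2]*.022,Rt)
E
```

```text
shift now-axes mm [-88.3   2.  169.6] target-axes [-88.8   2.3 169.3] turn [0.01 0.03 0.02] rows>= 0.0
```

```bash
python3 -m handwheel '[[[-25,1,10],[0,0,0],-1],[[-35,1,20],[0,0,0],-1],[[-29,0,20],[0,0,0],-1],[[0,0,30],[0,0,0],-1],[[0,0,30],[0,0,0],-1],[[0,0,30],[0,0,0],-1],[[0,0,20],[0,0,0],-1],[[0,0,9],[0,0,0],-1],[[0,0,0],[0,0,0],-1],[[0,0,0],[0,0,0],-1],[[0,0,0],[0,0,0],1],[[0,0,0],[0,0,0],1],[[0,0,0],[0,0,0],1],[[0,0,0],[0,0,0],1],[[0,0,0],[0,0,0],1],[[0,0,0],[0,0,0],1]]' 25
python3 - <<'E'
from h import *
st=readout.get_state();p,Rc=pose();print(p,Rc.round(3).tolist(),st["width"])
Rt=toolR(yaw,np.pi/3)
plan(np.array([.438,-.309,.058])+Rt[:,2]*.022,Rt)
W=cam("wrist");im=vision.get_image("wrist");cv2.imwrite("pics/w2.png",im)
E
```

```text
clock: 4.4
position: [0.4471, -0.2934, 0.047]
ee_rot: [-0.251, 0.748, 0.436, 0.432]
contact_force: [-1.8, -2.8, 6.3]
width: 0.0589
gripper_force: 25.0
[ 0.44709995 -0.29342541  0.04701961] [[0.245, 0.87, 0.428], [0.436, -0.493, 0.752], [0.866, 0.002, -0.5]] 0.058932883993096784
shift now-axes mm [ 0.5 -0.2  0.9] target-axes [ 0.5 -0.2  0.9] turn [0.01 0.   0.02] rows>= 0.0
```

View pics/w2.png

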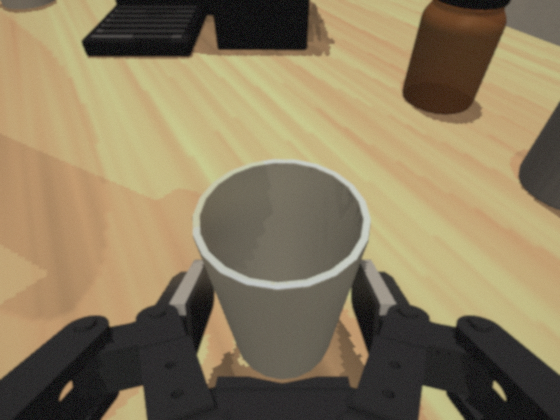

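The cup is between the pads (rim centre (282,223)), with the tray front top-left at (88,45) to (190,48). Lifting to a stand-off in front of the tray.

```bash
python3 - <<'E'
from h import *
W=cam("wrist");c=onz(W,(281.5,223),.095);p,Rc=pose()
print("rim",c,"rel tool",Rc.T@(c-[0,0,.0475]-p))
d=O+Rg@[-.24,.085,.07]-np.r_[c[:2],0];print("world shift",d,"tool",(Rc.T@d*1e3).round(1), "up60",(Rc.T@[0,0,60]).round(1))
E
```

```text
rim [ 0.4358853  -0.31260295  0.095     ] rel tool [-0.01069447 -0.00027158 -0.0194702 ]
world shift [-0.03375063  0.30317257  0.07      ] tool [ 184.6 -178.8  178.7] up60 [ 51.9   0.1 -30. ]
```

```bash
python3 -m handwheel '[[[20,0,-11],[0,0,0],1],[[40,0,-24],[0,0,0],1],[[10,-15,20],[0,0,0],1],[[15,-24,25],[0,0,0],1],[[15,-24,25],[0,0,0],1],[[15,-24,25],[0,0,0],1],[[15,-24,25],[0,0,0],1],[[15,-24,25],[0,0,0],1],[[15,-24,25],[0,0,0],1],[[15,-20,25],[0,0,0],1],[[8,0,15],[0,0,0],1],[[2,0,4],[0,0,0],1],[[0,0,0],[0,0,0],1],[[0,0,0],[0,0,0],1]]'
python3 - <<'E'
from h import *
p,Rc=pose();print(p,readout.get_state()["qpos"].round(2))
W=cam("wrist");im=vision.get_image("wrist");cv2.imwrite("pics/w3.png",im)
print(proj(W,O+np.array([[-.135,.02,.02],[-.135,.15,.02],[-.075,.085,.165],[-.087,.085,.165],[-.063,-.065,.149]])@Rg.T).round(1))
E
```

```text
clock: 6.2
position: [0.4134, 0.0095, 0.1161]
ee_rot: [-0.25, 0.749, 0.437, 0.432]
contact_force: [-0.2, -0.7, -0.9]
width: 0.0591
gripper_force: 25.5
[0.41340376 0.00948237 0.11613767] [-1.04  0.4   2.3   0.89  1.3  -1.18]
[[357.1 241.4]
 [205.3 241.2]
 [281.5  38.5]
 [281.5  45.8]
 [485.8  55. ]]
```

View pics/w3.png

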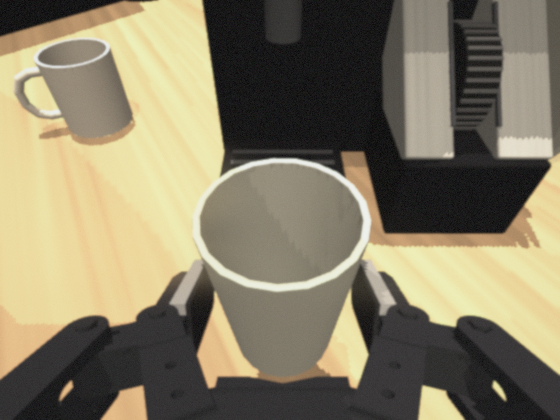

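The wrist picture shows the chute's mouth at (283,43), column foot line at row 150, the panel's lower edge at row 157 from x 375 to 550, and the wheel at (478,68).

```bash
python3 - <<'E'
from h import *
W=cam("wrist")
G=np.array([[10,85,20],[10,150,20],[10,155,20],[10,20,20],[-110,-10,88],[-110,-125,88],[-110,-10,0],[-110,-125,0],[-63,-65,149],[-87,85,165]])/1e3
for a,b in zip(G,proj(W,O+G@Rg.T)): print(a*1e3,b.round(1))
im=cv2.cvtColor(cv2.imread("pics/w3.png"),cv2.COLOR_BGR2GRAY).astype(int)
print("col283",im[30:60,283]); print("col283b",im[135:165,283]);print("row30",im[30,255:315])
print("col440",im[145:240,440][::2])
E
```

```text
[10. 85. 20.] [281.5 140.6]
[ 10. 150.  20.] [224.2 140.5]
[ 10. 155.  20.] [219.8 140.5]
[10. 20. 20.] [338.7 140.7]
[-110.  -10.   88.] [405.2 160.7]
[-110. -125.   88.] [554.9 160.9]
[-110.  -10.    0.] [381.8 233.8]
[-110. -125.    0.] [503.2 233.9]
[-63. -65. 149.] [485.8  55. ]
[-87.  85. 165.] [281.5  45.9]
col283 [56 53 56 56 53 57 56 54 57 57 57 55 53 44 41 29 21 23 17 28 23 23 22 22
 22 28 27 20 22 18]
col283b [ 21  23  23  28  22  24  32  25  29  23  22  26  29  30  46  57  62  58
  48  36  31  36  77 157 222 237 234 216 174 148]
row30 [12 20 27 23 15 26 25 22 17 28 38 41 47 48 51 51 52 58 54 53 51 56 53 50
 55 53 54 56 56 55 51 55 55 53 52 53 54 54 53 54 56 53 50 49 41 42 31 17
 22 27 17 26 19 27 23 25 17 24 21 25]
col440 [174 173 171 169 172 169 136  65  40  41  35  31  24  24  13  26  24  26
  19  27  29  24  19  30  14  34  25  24  27  24  22  30  24  21  24  23
  26  23  20  22  32  29  22  21  90 154 157 160]
```

```bash
python3 - <<'E'
from h import *
p,Rc=pose();cc=p+Rc@[-.0107,-.0003,-.0195]; up=Rc.T@[0,0,1]
W=cam("wrist");rim=cc+[0,0,.0475];K,r,t=W;print("center",cc,"foot z",cc[2]-.0475,"rim depth",(r@rim+t)[2],"proj",proj(W,rim))
O2=O+Rg@[0,-.0013,0];np.savez("g.npz",R=Rg,O=O2)
tgt=O2+Rg@[-.075,.085,.023+.0475]
for nm,d in dict(low=[0,0,tgt[2]+.012-cc[2]],all=tgt+[0,0,.012]-cc,down=[0,0,-.012]).items(): print(nm,(Rc.T@d*1e3).round(1))
E
```

```text
center [ 0.40214062 -0.00963874  0.1166693 ] foot z 0.06916930203349429 rim depth 0.12927773508004126 proj [[281.40758769 223.20203997]]
low [-29.6  -0.1  17.1]
all [ 53.3   1.  160. ]
down [-10.4  -0.    6. ]
```

```bash
python3 -m handwheel '[[[-15,0,9],[0,0,0],1],[[-15,1,8],[0,0,0],1],[[9,0,15],[0,0,0],1],[[15,0,26],[0,0,0],1],[[15,0,26],[0,0,0],1],[[15,0,26],[0,0,0],1],[[15,0,26],[0,0,0],1],[[10,0,17],[0,0,0],1],[[4,0,7],[0,0,0],1],[[0,0,0],[0,0,0],1],[[0,0,0],[0,0,0],1]]'
python3 - <<'E'
from h import *
p,Rc=pose();cc=p+Rc@[-.0107,-.0003,-.0195];print((Rg.T@(cc-O)).round(4))
W=cam("wrist");im=vision.get_image("wrist");cv2.imwrite("pics/w4.png",im)
print(proj(W,O+np.array([[-.075,.085,.165],[-.087,.085,.165],[-.063,.085,.165]])@Rg.T).round(1))
E
```

```text
clock: 7.62
position: [0.4956, 0.1528, 0.0818]
ee_rot: [-0.251, 0.749, 0.436, 0.432]
contact_force: [0.2, -0.5, -1.1]
width: 0.0589
gripper_force: 25.6
[-0.0751  0.0853  0.0823]
[[282.4 143.2]
 [282.4 170.1]
 [282.3 120.2]]
```

View pics/w4.png

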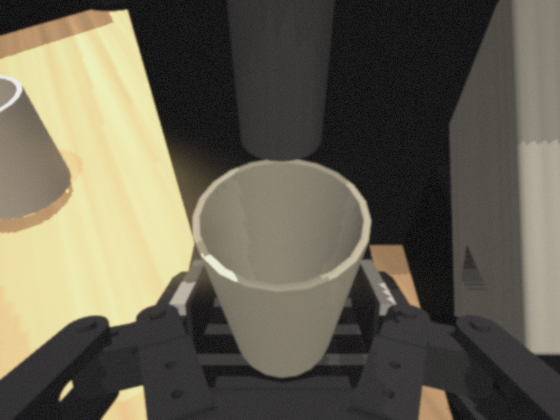

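The chute hangs at (281,160), in line with the cup's rim centre (282,223) laterally. Now lowering.

```bash
python3 -m handwheel '[[[-4,0,4],[0,0,0],1],[[-4,0,3],[0,0,0],1],[[-3,0,2],[0,0,0],1],[[-2,0,1],[0,0,0],1],[[0,0,0],[0,0,0],1]]'; python3 -m handwheel '[[[-1,0,0.6],[0,0,0],1],[[0,0,0],[0,0,0],1]]';python3 -m handwheel '[[[-1,0,0.6],[0,0,0],1],[[0,0,0],[0,0,0],1]]'
```

```text
clock: 8.3
position: [0.4968, 0.1559, 0.0668]
ee_rot: [-0.252, 0.748, 0.436, 0.433]
contact_force: [-0.9, -2.5, 4.6]
width: 0.059
gripper_force: 25.9
clock: 8.55
position: [0.4971, 0.1563, 0.0669]
ee_rot: [-0.252, 0.747, 0.436, 0.434]
contact_force: [-1.6, -3.3, 10.0]
width: 0.0592
gripper_force: 26.3
clock: 8.8
position: [0.4973, 0.1568, 0.0671]
ee_rot: [-0.253, 0.746, 0.435, 0.436]
contact_force: [-2.3, -4.8, 13.9]
width: 0.0589
gripper_force: 26.7
```

Contact at 20 mm above the counter contact height: tray confirmed. Release and back out straight along the fingers.

```bash
python3 -m handwheel '[[[2,0,-1],[0,0,0],1],[[0,0,0],[0,0,0],1],[[0,0,0],[0,0,0],0],[[0,0,0],[0,0,0],-0.5],[[0,0,0],[0,0,0],-1],[[0,0,0],[0,0,0],-1],[[0,0,0],[0,0,0],-1],[[0,0,-10],[0,0,0],-1],[[0,0,-20],[0,0,0],-1],[[0,0,-30],[0,0,0],-1],[[0,0,-40],[0,0,0],-1],[[0,0,-40],[0,0,0],-1],[[0,0,-40],[0,0,0],-1],[[0,0,-20],[0,0,0],-1],[[0,0,0],[0,0,0],-1]]'
python3 - <<'E'
from h import *
W=cam("wrist");im=vision.get_image("wrist");cv2.imwrite("pics/w5.png",im)
G=np.array([[-75,85,115],[-75,85,20],[-87,85,165]])/1e3
print(proj(W,O+G@Rg.T).round(1),pose()[0])
s=vision.get_image("scene");cv2.imwrite("pics/s5.png",s)
E
```

```text
clock: 10.68
position: [0.4112, 0.0033, 0.166]
ee_rot: [-0.249, 0.749, 0.436, 0.432]
contact_force: [-0.1, 0.0, -0.1]
width: 0.0853
gripper_force: 0.0
[[281.1 151. ]
 [281.  221.4]
 [281.2 108.3]] [0.41097958 0.00452777 0.16584129]
```

View pics/w5.png

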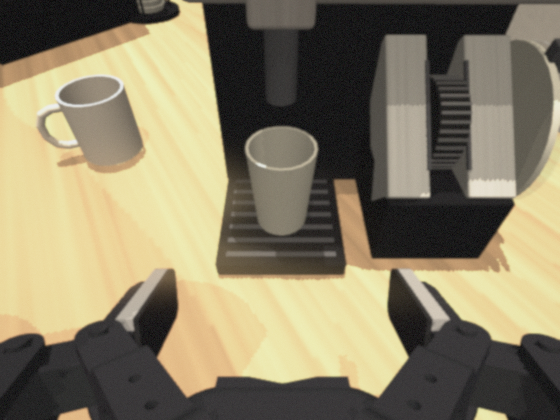

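The cup stands upright on the tray, rim centre (281,149) against a predicted (281,151); chute mouth at (281,104). Next: the dial from the scene image, and the plan to the wheel.

```bash
cat > dial.py <<'E'
from h import *
def dial(f):
    S=cam("scene");im=cv2.imread(f)
    n=Rg@[0,1,0];ax=O+Rg@[-.035,-.127,.115]
    # face-on view of dial plane by homography; u: grinder x right, v: z up ; 4 px/mm, 240x240mm
    g=np.array([[-.12,.12],[.12,.12],[.12,-.12],[-.12,-.12]])
    uv=proj(S,[ax+Rg@[a,0,b] for a,b in g]).astype(np.float32)
    H=cv2.getPerspectiveTransform(uv,np.float32([[0,0],[480,0],[480,480],[0,480]]))
    return cv2.warpPerspective(im,H,(480,480),flags=cv2.INTER_CUBIC)
E
python3 - <<'E'
from dial import *
w=dial("pics/s5.png");cv2.imwrite("pics/d5.png",cv2.convertScaleAbs(w,alpha=1.5))
W=cam("wrist");print(proj(W,O+np.array([[-110,-10,88],[-110,-125,88],[5,-10,184],[5,-125,184]])/1e3@Rg.T).round(0))
Rt=toolR(yaw,np.radians(55));C=O+Rg@[-.071,-.065,.1402]
plan(C+Rt@[.008,0,-.04],Rt);print(C)
E
```

```text
[[391. 202.]
 [522. 202.]
 [388.  36.]
 [515.  36.]]
shift now-axes mm [ 65.3 151.  105.1] target-axes [ 74.2 151.1  99. ] turn [ 0.01 -0.82  0.01] rows>= 0.8
[0.61710032 0.06297444 0.1402    ]
```

View pics/d5.png

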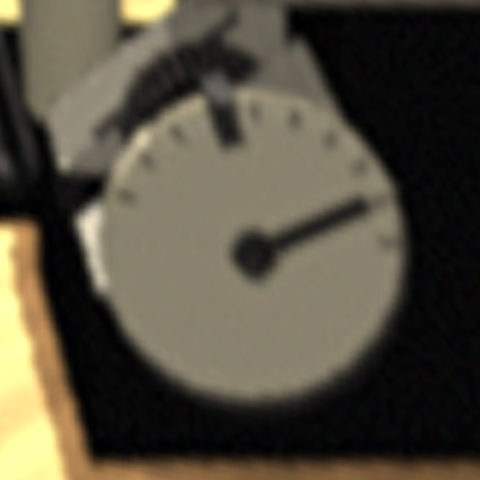

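The rectified dial (2 px/mm) shows the hub at (256,254), needle tip (367,203) → about 0.43 rad, and the clip from (233,142) to (212,82), proud of the dial so parallax must be corrected. Compute that while moving the closed hand to the wheel.

```bash
python3 -m handwheel '[[[0,20,-10],[0,-0.82,0],1],[[15,40,0],[0,0,0],1],[[30,50,10],[0,0,0],1],[[29,41,40],[0,0,0],1],[[0,0,40],[0,0,0],1],[[0,0,19],[0,0,0],1],[[0,0,0],[0,0,0],1],[[0,0,0],[0,0,0],1]]'
python3 - <<'E'
from dial import *
S=cam("scene");o=-S[1].T@S[2];ax=O+Rg@[-.035,-.127,.115];v=Rg.T@(o-ax);print("cam dir grinder",v.round(3),"shift per mm proud x,z:",(v[[0,2]]/v[1]).round(3))
Rt=toolR(yaw,np.radians(55));C=O+Rg@[-.071,-.065,.1402]
plan(C+Rt@[.008,0,0],Rt);print(readout.get_state()["qpos"].round(2))
im=vision.get_image("wrist");cv2.imwrite("pics/w6.png",im);W=cam("wrist")
print(proj(W,[C,pose()[0]]).round(0))
E
```

```text
clock: 11.78
position: [0.6013, 0.0367, 0.1694]
ee_rot: [-0.232, 0.766, 0.447, 0.399]
contact_force: [-0.1, 0.3, 0.3]
width: 0.0001
gripper_force: 0.0
cam dir grinder [-0.38  -1.167  0.982] shift per mm proud x,z: [ 0.326 -0.842]
shift now-axes mm [ 1.7  0.7 41.8] target-axes [ 1.7  0.8 41.8] turn [ 0.01 -0.    0.01] rows>= 0.0
[-0.63  0.38  1.94  1.03  1.24 -0.69]
[[282. 235.]
 [282. 253.]]
```

View pics/w6.png

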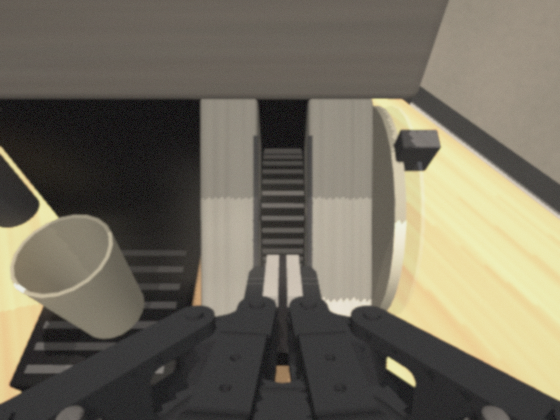

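The wrist picture shows the wheel (columns 262–304) right ahead of the shut fingers (265–300), and the clip block at (417,148), its outer end face at rows 131–152. I'll use that row with the clip's known 88 mm radius as a second clip-angle measurement.

```bash
python3 - <<'E'
from dial import *
W=cam("wrist");ax=Rg.T@(O*-1);A=np.array([-.035,.115])
def cyl(uv,r):
    o,d=ray(W,uv);o=Rg.T@(o-O);d=Rg.T@d;p=o[[0,2]]-A;q=d[[0,2]]
    t=np.roots([q@q,2*p@q,p@p-r*r]);t=t.real.min();X=o+t*d;return np.arctan2(X[2]-A[1],X[0]-A[0]).round(3),(X[1]*1e3).round(1)
im=cv2.cvtColor(cv2.imread("pics/w6.png"),cv2.COLOR_BGR2GRAY).astype(int)
print(im[124:178,407],im[124:178,425])
for uv in((417,131),(417,141.5),(417,152)): print(uv,cyl(uv,.088))
print("bottom",cyl((417,170),.064),cyl((417,170),.075))
E
```

```text
[223 221 218 213 199 160 112  86  83  85  85  79  82  79  79  77  80  79
  80  79  81  78  72  66  59  49  48  45  45  52  50  52  48  47  51  52
  53  50  49  51  47  51  52  52  51  59 105 164 200 212 214 213 213 212] [222 221 223 223 216 186 144 118 118 124 122 123 123 119 123 119 119 121
 121 122 125 118 106  84  63  55  55  50  49  50  52  48  48  47  53  50
  50  51  48  51  52  51  57  69  98 135 185 215 225 228 227 227 228 228]
(417, 131) (np.float64(1.711), np.float64(-135.7))
(417, 141.5) (np.float64(1.79), np.float64(-134.5))
(417, 152) (np.float64(1.863), np.float64(-133.5))
bottom (np.float64(1.825), np.float64(-142.3)) (np.float64(1.908), np.float64(-137.6))
```

Clip ≈ 1.77 (wrist) to 1.80 (scene); needle 0.43. First stroke, with pressing watched.

```bash
python3 -m handwheel '[[[2,1,20],[0,0,0],1],[[0,0,14],[0,0,0],1],[[0,0,5],[0,0,0],1],[[0,0,3],[0,0,0],1],[[0,0,0],[0,0,0],1]]';python3 -m handwheel '[[[0,0,3],[0,0,0],1],[[0,0,1],[0,0,0],1],[[0,0,0],[0,0,0],1]]';  python3 -m handwheel '[[[-5,0,0],[0,0,0],1],[[-5,0,0],[0,0,0],1],[[-5,0,0],[0,0,0],1],[[-5,0,0],[0,0,0],1],[[0,0,0],[0,0,0],1]]'
python3 - <<'E'
from dial import *
cv2.imwrite("pics/s7.png",vision.get_image("scene"))
w=dial("pics/s7.png")
# needle angle: darkest direction about the hub (256,254)
def needle(w):
    gr=cv2.cvtColor(w,cv2.COLOR_BGR2GRAY).astype(np.float32)
    th=np.radians(np.arange(-20,200,.5));rr=np.arange(40,106)
    x=256+np.cos(th)[:,None]*rr;y=254-np.sin(th)[:,None]*rr
    v=cv2.remap(gr,x.astype(np.float32),y.astype(np.float32),1).mean(1);d=np.maximum(np.median(v)-v-.4*(np.median(v)-v.min()),0)
    return (d*th).sum()/d.sum(),v.min(),np.median(v)
for f in("pics/s0.png","pics/s5.png","pics/s7.png"): print(f,needle(dial(f)))
E
```

```text
clock: 12.45
position: [0.62, 0.0677, 0.1466]
ee_rot: [-0.232, 0.766, 0.447, 0.399]
contact_force: [1.1, 0.0, -0.4]
width: 0.0001
gripper_force: 0.0
clock: 12.82
position: [0.6216, 0.0703, 0.1444]
ee_rot: [-0.232, 0.766, 0.447, 0.399]
contact_force: [-0.2, -0.8, -0.4]
width: 0.0001
gripper_force: 0.0
clock: 13.45
position: [0.6158, 0.0601, 0.1276]
ee_rot: [-0.232, 0.766, 0.447, 0.399]
contact_force: [-0.5, 0.6, 0.6]
width: 0.0
gripper_force: 0.0
pics/s0.png (np.float64(0.43540305092897985), np.float32(21.57512), np.float32(85.62526))
pics/s5.png (np.float64(0.43553292326828424), np.float32(21.49457), np.float32(86.64822))
pics/s7.png (np.float64(0.43461344004637215), np.float32(21.723558), np.float32(87.47696))
```

Never made contact; go back up the slope and press until the force shows.

```bash
python3 -m handwheel '[[[10,0,0],[0,0,0],1],[[10,0,0],[0,0,0],1],[[0,0,2],[0,0,0],1],[[0,0,1],[0,0,0],1],[[0,0,0],[0,0,0],1]]';for i in 1 2 3; do python3 -m handwheel '[[[0,0,2],[0,0,0],1],[[0,0,0],[0,0,0],1]]'|grep -E 'pos|contact'; done
```

```text
clock: 14.12
position: [0.6226, 0.0727, 0.1424]
ee_rot: [-0.232, 0.766, 0.447, 0.399]
contact_force: [0.3, 0.7, -0.4]
width: -0.0001
gripper_force: 0.0
position: [0.6235, 0.074, 0.1413]
contact_force: [0.8, -1.0, -0.4]
position: [0.6244, 0.0755, 0.1402]
contact_force: [-0.3, -0.5, 0.2]
position: [0.6252, 0.0769, 0.1392]
contact_force: [-0.6, -1.2, -0.1]
```

```bash
for i in 1 2; do python3 -m handwheel '[[[0,0,2],[0,0,0],1],[[0,0,0],[0,0,0],1],[[0,0,0],[0,0,0],1]]'|grep -E 'pos|contact'; done; python3 -c "
from h import *
p,Rc=pose();print((Rg.T@(p-O)*1e3).round(1))"
```

```text
position: [0.626, 0.0782, 0.1381]
contact_force: [-0.6, -0.4, -0.0]
position: [0.6269, 0.0797, 0.1369]
contact_force: [0.3, -0.0, -0.1]
[-51.7 -65.3 136.9]
```

```bash
python3 - <<'E'
from h import *
def wc(p,q):
    return cam("wrist",dict(position=np.array(p),ee_rot=np.array(q)/np.linalg.norm(q)))
c3=wc([.41340,.00948,.11614],[-.250,.749,.437,.432]);c4=wc([.4956,.1528,.0818],[-.251,.749,.436,.432]);c5=wc([.41098,.00453,.16584],[-.249,.749,.436,.432]);c6=wc([.6013,.0367,.1694],[-.232,.766,.447,.399])
loc=lambda X:(Rg.T@(X-O)*1e3).round(1)
X,e=tri([ray(c3,(283.2,44.5)),ray(c4,(281,160)),ray(c5,(281,104.5))]);print("chute front",loc(X),np.round(e,4),"expect -87 85 165")
X,e=tri([ray(c3,(283.2,44.5)),ray(c5,(281,104.5))]);print(loc(X),np.round(e,4))
# depths
for c,w in((c3,36.5),(c4,82)): print("depth pred",(c[1]@(O+Rg@[-.082,.085,.165])+c[2])[2],"by width",357.5*.024/w)
# cup rim in w5
o=onz(c5,(281,149),.115);print("cup rim w5",loc(o))
# head lower front edge in w6 row 98
print("head edge px pred",proj(c6,O+np.array([[-.066,.015,.229],[-.066,-.125,.229]])@Rg.T))
print("panel top etc",proj(c6,O+np.array([[-110,-10,88],[-110,-125,88],[5,-10,184],[5,-125,184],[-63,-65,149]])/1e3@Rg.T).round(0))
im=vision.get_image("wrist");cv2.imwrite("pics/w8.png",im)
E
```

```text
chute front [-80.2  85.4 163.6] [0.0006 0.0005 0.001 ] expect -87 85 165
[-71.5  85.5 159.6] [0.0004 0.0004]
depth pred 0.23743493389623888 by width 0.23506849315068493
depth pred 0.09897590388409386 by width 0.10463414634146341
cup rim w5 [-71.2  85.8 115. ]
head edge px pred [[ 99.49854585 109.55228603]
 [422.33442888 110.01178434]]
panel top etc [[200. 328.]
 [373. 328.]
 [200. 101.]
 [375. 102.]
 [283. 216.]]
```

```bash
cat >> h.py <<'E'
def wc(p,q): return cam("wrist",dict(position=np.array(p),ee_rot=np.array(q)/np.linalg.norm(q)))
c3=wc([.41340,.00948,.11614],[-.250,.749,.437,.432]);c4=wc([.4956,.1528,.0818],[-.251,.749,.436,.432]);c5=wc([.41098,.00453,.16584],[-.249,.749,.436,.432]);c6=wc([.6013,.0367,.1694],[-.232,.766,.447,.399])
loc=lambda X:(Rg.T@(X-O)*1e3).round(1)
E
python3 - <<'E'
from dial import *
X,e=tri([ray(c3,(550,158)),ray(c5,(513,197))]);print("panel corner",loc(X),e)
print("wheel upper end c6",proj(c6,O+Rg@[-.027,-.065,.1583]),"corr +6",proj(c6,O+Rg@[-.021,-.065,.1583]),"wheel end c5",proj(c5,O+Rg@[-.021,-.065,.1583]),"low",proj(c5,O+Rg@[-.073,-.065,.1146]))
for n in("6","8"):
    im=cv2.cvtColor(cv2.imread(f"pics/w{n}.png"),cv2.COLOR_BGR2GRAY).astype(int);print(n,"col283",im[85:265:2,283].tolist())
im=cv2.cvtColor(cv2.imread("pics/w5.png"),cv2.COLOR_BGR2GRAY).astype(int);print("w5 c449",im[50:200:2,449].tolist())
cv2.imwrite("pics/s8.png",vision.get_image("scene"));w0,w8=dial("pics/s7.png"),dial("pics/s8.png");print(cv2.absdiff(w0,w8)[100:400,100:400].max())
st=readout.get_state();print(st["contact_force"],st["moment"],st["effort"].round(2))
E
```

```text
panel corner [-106.9 -120.3   89. ] [np.float64(0.0009074337248569866), np.float64(0.0009074337248569697)]
wheel upper end c6 [[283.31005809 164.00339144]] corr +6 [[283.2980489 157.666549 ]] wheel end c5 [[447.06644701  76.80984156]] low [[449.10825591 150.74820411]]
6 col283 [98, 96, 95, 97, 94, 89, 80, 47, 29, 25, 27, 28, 24, 12, 28, 25, 19, 24, 23, 26, 21, 25, 24, 25, 23, 22, 23, 22, 11, 23, 25, 33, 70, 73, 62, 69, 68, 50, 63, 74, 57, 40, 62, 80, 62, 39, 45, 64, 84, 72, 49, 46, 49, 98, 112, 79, 54, 50, 54, 90, 110, 87, 48, 41, 46, 67, 102, 97, 55, 44, 48, 64, 92, 93, 58, 46, 45, 82, 91, 78, 52, 51, 85, 88, 76, 64, 69, 69, 69, 69]
8 col283 [100, 101, 100, 102, 99, 99, 93, 88, 83, 69, 31, 29, 18, 27, 23, 21, 25, 23, 21, 28, 20, 17, 24, 30, 27, 21, 17, 29, 30, 22, 24, 25, 20, 29, 25, 28, 28, 25, 29, 32, 60, 86, 78, 80, 51, 68, 80, 68, 43, 54, 80, 81, 64, 43, 47, 64, 88, 82, 61, 47, 41, 40, 62, 84, 84, 68, 41, 39, 42, 47, 84, 113, 114, 79, 45, 46, 41, 47, 62, 106, 115, 104, 56, 49, 54, 54, 54, 53, 60, 54]
w5 c449 [24, 25, 24, 16, 29, 20, 27, 41, 49, 63, 70, 74, 78, 76, 70, 60, 68, 54, 54, 74, 48, 37, 85, 81, 45, 48, 88, 92, 45, 36, 60, 96, 68, 36, 42, 67, 86, 52, 37, 45, 76, 79, 42, 35, 65, 76, 51, 34, 57, 72, 45, 37, 68, 57, 41, 70, 49, 69, 65, 62, 29, 28, 27, 33, 16, 24, 29, 32, 25, 26, 31, 39, 40, 43, 43]
20
[ 0.55333672  0.11783424 -0.82947571] [-0.30336858  0.17256097 -0.03804018] [ 1.000e-02 -4.093e+01 -1.484e+01  3.090e+00  3.030e+00  0.000e+00]
```

```bash
python3 - <<'E'
from dial import *
c8=cam("wrist")
X,e=tri([ray(c6,(283,148)),ray(c8,(283,165)),ray(c5,(449,70))]);print("wheel top end",loc(X),np.round(e,4))
X,e=tri([ray(c6,(283,148)),ray(c8,(283,165))]);print("wheel top end 68",loc(X),np.round(e,4))
X,e=tri([ray(c6,(283,98)),ray(c8,(283,104))]);print("head edge",loc(X),np.round(e,4),"expect -66,*,229")
X,e=tri([ray(c5,(449,169)),ray(c3,(478,128))]);print("wheel low end 5,3",loc(X),np.round(e,4))
print("TCP",loc(pose()[0]))
a=cv2.imread("pics/w6.png");b=cv2.imread("pics/w8.png")
# finger region change: are the finger pixels the same?
d=cv2.absdiff(a,b).max(2);print(d[255:420:10,283].tolist())
E
```

```text
wheel top end [-17.5 -65.5 163.8] [0.0007 0.0007 0.0008]
wheel top end 68 [ -6.5 -65.3 153.9] [0.0005 0.0005]
head edge [-80.5 -64.9 244.8] [0.0004 0.0004] expect -66,*,229
wheel low end 5,3 [-82.7 -68.4 100.3] [0.0018 0.0018]
TCP [-51.7 -65.3 137. ]
[13, 17, 7, 3, 1, 6, 4, 8, 6, 2, 8, 54, 120, 4, 4, 3, 2]
```

```bash
for i in 1 2 3 4; do python3 -m handwheel '[[[0,0,2],[0,0,0],1],[[0,0,0],[0,0,0],1]]'|grep -E 'contact'; python3 -c "
from h import *
s=readout.get_state();print(loc(s['position']),s['contact_force'].round(1),s['moment'].round(2))"; done
```

```text
contact_force: [0.4, 0.8, -0.6]
[-50.  -65.2 135.7] [ 0.4  0.8 -0.6] [-0.29  0.19  0.01]
contact_force: [1.0, 0.0, -0.7]
[-48.3 -65.2 134.5] [ 1.   0.  -0.7] [-0.32  0.21  0.02]
contact_force: [-0.2, -0.9, -0.2]
[-46.7 -65.2 133.4] [-0.2 -0.9 -0.2] [-0.28  0.21  0.  ]
contact_force: [-0.6, -0.5, -0.0]
[-45.1 -65.2 132.3] [-0.6 -0.5 -0. ] [-0.35  0.19 -0.04]
```

```bash
python3 - <<'E'
from h import *
c9=cam("wrist");im=vision.get_image("wrist");cv2.imwrite("pics/w9.png",im)
def edges(f,row):
    g=cv2.GaussianBlur(cv2.cvtColor(cv2.imread(f),6),(5,5),0).astype(int)[row];d=np.abs(g[2:]-g[:-2])
    return [i+1 for i in range(150,470) if d[i]>12 and d[i]==d[i-3:i+4].max()]
for f in("w6","w8","w9"):
    for r in(190,225,245,262,275): print(f,r,edges(f"pics/{f}.png",r))
K=c9
for nm,c in(("c6",c6),("c9",c9)):
    print(nm,"panel pred cols at slot mid",proj(c,O+np.array([[-.053,-.010,.1364],[-.053,-.125,.1364],[-.063,-.051,.149],[-.063,-.079,.149]])@Rg.T).round(0).tolist())
print("TCP at w6",loc(np.array([.6013,.0367,.1694])),"now",loc(pose()[0]))
E
```

```text
w6 190 [200, 253, 312, 372, 394]
w6 225 [201, 253, 260, 304, 312, 371, 394, 406]
w6 245 [201, 253, 261, 304, 312, 371, 393]
w6 262 [199, 253, 265, 266, 279, 286, 299, 312, 371, 391]
w6 275 [197, 248, 264, 278, 286, 300, 316, 317, 371, 389]
w8 190 [173, 242, 252, 309, 319, 320, 398, 433, 439, 449, 450]
w8 225 [173, 242, 319, 397, 438]
w8 245 [173, 242, 252, 253, 308, 319, 397, 439]
w8 262 [173, 241, 242, 253, 279, 286, 308, 319, 397, 439]
w8 275 [173, 174, 242, 248, 264, 278, 286, 293, 301, 319, 397, 439, 447]
w9 190 [168, 240, 321, 403, 442, 448]
w9 225 [168, 169, 240, 250, 311, 321, 403, 447]
w9 245 [169, 240, 249, 250, 311, 312, 321, 403, 448]
w9 262 [169, 240, 250, 266, 279, 286, 299, 311, 312, 321, 402, 449]
w9 275 [169, 240, 264, 278, 286, 300, 321, 402, 449]
c6 panel pred cols at slot mid [[200.0, 216.0], [374.0, 216.0], [261.0, 216.0], [306.0, 216.0]]
c9 panel pred cols at slot mid [[167.0, 262.0], [407.0, 263.0], [249.0, 268.0], [314.0, 268.0]]
TCP at w6 [-101.6  -64.2  169.4] now [-45.1 -65.2 132.3]
```

```bash
for i in 1 2 3 4 5; do python3 -m handwheel '[[[0,0,2],[0,0,0],1],[[0,0,0],[0,0,0],1]]'|grep -E 'contact|pos'; done
```

```text
position: [0.6309, 0.0865, 0.131]
contact_force: [-1.7, -2.8, 0.2]
position: [0.6317, 0.088, 0.13]
contact_force: [-2.2, -3.6, 1.4]
position: [0.6326, 0.0895, 0.129]
contact_force: [-2.7, -4.0, 2.2]
position: [0.6334, 0.0909, 0.1279]
contact_force: [-3.4, -4.6, 3.9]
position: [0.6342, 0.0922, 0.1269]
contact_force: [-4.9, -5.7, 4.1]
```

Contact with the wheel's spring. Ease to about 5 N and stroke.

```bash
python3 -m handwheel '[[[0,0,-3],[0,0,0],1],[[-3,0,0],[0,0,0],1],[[-4,0,0],[0,0,0],1],[[-4,0,0],[0,0,0],1],[[-4,0,0],[0,0,0],1],[[0,0,0],[0,0,0],1]]'
cat >> dial.py <<'E'
def needle(w):
    gr=cv2.cvtColor(w,cv2.COLOR_BGR2GRAY).astype(np.float32)
    th=np.radians(np.arange(-20,200,.5));rr=np.arange(40,106)
    x=256+np.cos(th)[:,None]*rr;y=254-np.sin(th)[:,None]*rr
    v=cv2.remap(gr,x.astype(np.float32),y.astype(np.float32),1).mean(1);m=np.median(v);d=np.maximum(m-v-.4*(m-v.min()),0)
    return ((d*th).sum()/d.sum()).round(3)
def look(n):
    f=f"pics/{n}.png";cv2.imwrite(f,vision.get_image("scene"));print("needle",needle(dial(f)),loc(pose()[0]),readout.get_state()["clock"])
E
python3 -c "
from dial import *
look('n1')"
```

```text
clock: 18.77
position: [0.6286, 0.0824, 0.1153]
ee_rot: [-0.232, 0.767, 0.447, 0.399]
contact_force: [-2.4, -4.4, 2.9]
width: 0.0001
gripper_force: 3.0
needle 0.577 [-48.5 -65.4 115.4] 18.825
```

```bash
python3 -m handwheel '[[[-3,0,0],[0,0,0],1],[[-3,0,0],[0,0,0],1],[[-3,0,0],[0,0,0],1],[[-3,0,0],[0,0,0],1],[[0,0,0],[0,0,0],1]]' | grep contact
python3 -c "
from dial import *
look('n2')"
```

```text
contact_force: [-3.0, -3.5, 2.4]
needle 0.94 [-55.3 -65.3 105.6] 19.5
```

```bash
python3 -m handwheel '[[[-3,0,0],[0,0,0],1],[[-3,0,0],[0,0,0],1],[[-3,0,0],[0,0,0],1],[[0,0,0],[0,0,0],1]]' | grep contact
python3 -c "
from dial import *
look('n3')"
```

```text
contact_force: [-1.6, -1.6, 0.7]
needle 1.256 [-60.2 -65.1  98.4] 20.05
```

```bash
python3 -m handwheel '[[[0,0,-15],[0,0,0],1],[[0,0,-5],[0,0,0],1],[[15,0,0],[0,0,0],1],[[13,0,0],[0,0,0],1],[[0,0,10],[0,0,0],1],[[0,0,6],[0,0,0],1],[[0,0,4],[0,0,0],1],[[0,0,0],[0,0,0],1]]' | grep contact
python3 -c "
from dial import *
look('n4')"
python3 -m handwheel '[[[-3,0,0],[0,0,0],1],[[-3,0,0],[0,0,0],1],[[-3,0,0],[0,0,0],1],[[0,0,0],[0,0,0],1]]' | grep contact
python3 -c "
from dial import *
look('n5')"
```

```text
contact_force: [-4.1, -5.0, 4.2]
needle 1.096 [-44.2 -65.1 121.2] 21.1
contact_force: [-3.7, -3.1, 3.8]
needle 1.339 [-49.5 -65.2 113.9] 21.65
```

```bash
python3 -m handwheel '[[[-3,0,0],[0,0,0],1],[[-3,0,0],[0,0,0],1],[[-3,0,0],[0,0,0],1],[[0,0,0],[0,0,0],1]]' | grep contact
python3 - <<'E'
from dial import *
look('n6')
for dx in(0,.004,.007):
    O1=O+Rg@[dx,0,0];A=np.array([-.035,.115]);out=[]
    for row in(129.7,147):
        o,d=ray(c6,(417,row));o=Rg.T@(o-O1);d=Rg.T@d;p=o[[0,2]]-A;q=d[[0,2]]
        X=o+np.roots([q@q,2*p@q,p@p-.088**2]).real.min()*d;out.append(np.arctan2(X[2]-A[1],X[0]-A[0]).round(3))
    print(dx,out,np.mean(out))
g=cv2.cvtColor(dial("pics/s5.png"),cv2.COLOR_BGR2GRAY)
for r in range(90,180,8): print(254-r,[int(v) for v in g[254-r,190:260:4]])
E
```

```text
contact_force: [-3.1, -2.7, 2.7]
needle 1.624 [-54.7 -65.2 106.4] 22.2
0 [np.float64(1.699), np.float64(1.827)] 1.763
0.004 [np.float64(1.738), np.float64(1.863)] 1.8005
0.007 [np.float64(1.766), np.float64(1.889)] 1.8275000000000001
164 [87, 87, 87, 87, 87, 86, 86, 88, 87, 87, 87, 87, 87, 87, 87, 87, 87, 86]
156 [87, 86, 86, 87, 87, 87, 87, 85, 83, 83, 84, 85, 86, 86, 85, 86, 87, 87]
148 [84, 85, 87, 87, 87, 88, 84, 75, 64, 59, 63, 66, 70, 72, 78, 84, 87, 88]
140 [85, 86, 87, 87, 88, 87, 76, 58, 40, 29, 29, 31, 42, 57, 70, 82, 87, 87]
132 [91, 90, 89, 90, 89, 80, 60, 42, 26, 18, 17, 23, 39, 60, 76, 86, 88, 87]
124 [91, 90, 91, 92, 87, 71, 46, 27, 21, 18, 22, 30, 52, 74, 85, 87, 83, 82]
116 [97, 95, 93, 87, 76, 58, 35, 22, 20, 20, 27, 39, 61, 81, 86, 80, 72, 75]
108 [106, 106, 104, 91, 69, 48, 32, 29, 30, 30, 36, 49, 69, 85, 87, 78, 71, 76]
100 [83, 92, 97, 87, 65, 51, 49, 54, 58, 56, 58, 68, 84, 95, 97, 91, 88, 90]
92 [29, 39, 43, 48, 54, 61, 66, 68, 69, 67, 69, 75, 85, 93, 95, 93, 91, 90]
84 [10, 12, 20, 37, 55, 62, 65, 64, 61, 54, 46, 43, 47, 53, 60, 64, 69, 70]
76 [16, 20, 24, 32, 40, 44, 48, 50, 45, 32, 21, 17, 16, 22, 31, 39, 48, 57]
```

Clip angle agrees between the views: ~1.81. Needle at 1.62; another 6 mm, then lift off along the panel normal.

```bash
python3 -m handwheel '[[[-3,0,0],[0,0,0],1],[[-3,0,0],[0,0,0],1],[[0,0,0],[0,0,0],1]]' | grep contact
python3 -c "
from dial import *
look('n7')"
python3 -m handwheel '[[[1,0,-4],[0,0,0],1],[[1,0,-4],[0,0,0],1],[[2,0,-8],[0,0,0],1],[[0,0,-15],[0,0,0],1],[[0,0,0],[0,0,0],1]]' | grep contact
python3 -c "
from dial import *
look('n8')"
```

```text
contact_force: [-3.0, -2.5, 1.1]
needle 1.82 [-58.  -65.3 101.7] 22.625
contact_force: [-0.4, -0.3, -0.0]
needle 1.853 [-81.5 -65.9 123.7] 23.3
```

```bash
python3 - <<'E'
from dial import *
g=cv2.cvtColor(dial("pics/n8.png"),cv2.COLOR_BGR2GRAY).astype(float)
pts=[]
for row in range(150,226,5):
    r=np.clip(70-g[row,195:285],0,None);pts.append((row,(r*np.arange(195,285)).sum()/max(r.sum(),1e-9)))
pts=np.array(pts);print(pts.round(1).tolist())
s=pts[(pts[:,0]<226)&(pts[:,0]>152)];k,b=np.polyfit(s[:,0],s[:,1],1)
print("dir",np.pi/2+np.arctan(k),"line x at hub row 254",k*254+b)
for h in(0,5,8):
    row=124-1.68*h;x=224.5-.65*h;print(h,"clip",x,"needle line",k*row+b,"mm off",(x-k*row-b)/2*60/((254-row)/2))
E
```

```text
[[150.0, 227.7], [155.0, 228.2], [160.0, 229.2], [165.0, 230.6], [170.0, 232.0], [175.0, 233.2], [180.0, 234.5], [185.0, 235.8], [190.0, 237.2], [195.0, 238.8], [200.0, 240.0], [205.0, 241.2], [210.0, 242.5], [215.0, 243.7], [220.0, 245.2], [225.0, 247.1]]
dir 1.8320596265180826 line x at hub row 254 254.40354350630787
0 clip 224.5 needle line 219.64483284028395 mm off 2.240846381407406
5 clip 221.25 needle line 217.39888538186395 mm off 1.6695583604636062
8 clip 219.3 needle line 216.05131690681193 mm off 1.358902576626357
```

Needle and clip agree within about 2 mm. Back the hand away, confirm the cup's place and needle numerically, and hand in.

```bash
python3 -m handwheel '[[[0,0,-30],[0,0,0],1],[[0,0,-40],[0,0,0],1],[[0,-30,-30],[0,0,0],1],[[0,-40,-20],[0,0,0],1],[[0,-20,0],[0,0,0],1],[[0,0,0],[0,0,0],1],[[0,0,0],[0,0,0],1]]' | grep -E 'contact|pos'
python3 - <<'E'
from dial import *
look('n9')
W=cam("wrist");im=vision.get_image("wrist");cv2.imwrite("pics/w10.png",im)
pr=proj(W,O+np.array([[-71,85,115],[-71,85,67],[-81,85,165]])/1e3@Rg.T);print("pred cup rim, mid, chute front",pr.round(0))
x,y=pr[0].astype(int);g=cv2.cvtColor(im,6);m=((g>75)&(cv2.cvtColor(im,cv2.COLOR_BGR2HSV)[...,1]<70)).astype(np.uint8)
n,l,s,c=cv2.connectedComponentsWithStats(m);k=l[int(pr[1][1]),int(pr[1][0])];print("cup blob",s[k],c[k].round(1))
if s[k][1]>=0:
    bw=[np.ptp(np.where(l[r]==k)[0]) for r in range(s[k][1]+2,s[k][1]+s[k][3]-2)];mx=int(np.argmax(bw));r=s[k][1]+2+mx;cs=np.where(l[r]==k)[0];print("widest row",r,bw[mx],"mid col",(cs.min()+cs.max())/2,"rim",loc(onz(W,((cs.min()+cs.max())/2,r),.115)))
E
```

```text
position: [0.4866, 0.0125, 0.1919]
contact_force: [0.1, -0.4, -0.1]
needle 1.853 [-179.3   23.6  191.8] 24.225
pred cup rim, mid, chute front [[210. 192.]
 [218. 224.]
 [198. 157.]]
cup blob [ 169  162  112  146 7821] [219.5 221.4]
widest row 259 111 mid col 224.5 rim [-137.6   66.2  115. ]
```

```bash
python3 -c "
from rig import manip
print(manip.sign_off())"
```

```text
the job is handed in; nothing more can be done
None
```

I handed the job in at about 24 s on the robot's clock: by my measurements the needle is within about 3 mm of the clip, the cup is upright on the tray about 2 mm off the chute's axis, and the hand is clear; no verdict was returned.

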